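# Stroke-test the dispensing syringes and reject the one that binds

### The arm

A 6-joint arm with a two-finger parallel gripper is mounted at the origin on the work surface. World frame = base frame: x ahead of the robot, y to its left, z up, the work surface at z = 0. Lengths are in m, angles in rad, forces in N, time in s.
With the tool pointing down it reaches from about 0.275 to 0.725 m from the base axis. Payload 5.6 kg.
Tool frame: the origin (TCP) lies on the centre line of the jaws, within the pads' length; the fingertips stand 19 mm ahead of it and the grasp point (between the pads) is the TCP; z points along the fingers, y is the direction in which the jaws open and shut (so a half turn about z gives the same grasp; the last joint's range is limited). The gripper opens to 85 mm and grips with 20 to 120 N. Pads are 22 mm wide; open, the fingers measure 114 mm over their backs; the gripper's body (76 mm by 85 mm) begins 54 mm behind the grasp point. The pads swing forward as they close: fully open they stand 13 mm farther back than shut.
Start: joints at [1.573, 0.255, 0.108, 0, -1.424, -0.285], TCP at [0.153, 0.528, 0.25] pointing down, gripper open.
Joint ranges: [-2.95, 2.95], [-1.21, 1.97], [-1.09, 1.5], [-2.87, 1.71], [-2.94, -0.07], [-3.05, 3.05]. Speed limits (rad/s): [2.57, 2.57, 3.14, 3.14, 3.14, 3.14].

### API

Orientations are given as a unit quaternion [w, x, y, z].
In Python, from plant import sense, snapshot, camera_info, sign_off gives the robot as it stands. The module is installed in compiled form; this text tells all that it offers.
- The arm moves only by the tool jog_arm, never from a script. Its arguments are lists of equal length, an entry for each row: "gripper": the finger opening in m, from 0 to 0.0854; "linear": the shift along the tool's x, y, z in m, a list of three; "spin": the turn about the tool's z in degrees. In form: {"gripper": [gripper, ...], "linear": [[tx, ty, tz], ...], "spin": [spin, ...]}. A call has 1 to 12 rows; each row shifts and turns the commanded pose from where the row before left it, along the tool's axes as they then stand; what a row does not reach is not made up. A row lasts 1/10 s, in which the tool goes at most 50 mm and 8.59 degrees, less where a joint would pass 70% of its speed; a pose out of reach is approached as far as the arm can. A call is refused whole if a number of a shift passes 0.05 or a number of a turn 8.59, either way. A call with a gripper value outside its range is refused whole. The fingers move at their own pace and stop on an object; "squeeze" is the grip in N (left out, the last holds). Time passes only in rows, so rows that do not move let the fingers close. It gives the time, the measured TCP pose, the force and the opening at its end, in the units of the state.
- sense(): the state, without advancing time (a new reading comes with each control period).
- snapshot(name): name is "side" or "top"; returns (picture, depth): 384x512x3 uint8, blue, green, red; 384x512 float32, m along the optical axis (not along the pixel's ray), 0 where there is no reading.
- camera_info(name): a dict with "fx", "fy", "cx", "cy" (pixels), "origin" and "orientation" of the camera in the world. Camera axes: x right, y down, z forward; pixel columns grow to the right and rows downward; lengths in m; the calibration is good to about 2 mm. A picture is of the moment at which its call begins. camera_info takes no time and is no camera call.
- sign_off(): hands the job in, once; it reports no verdict.
The state is a dict: "time_s": time; "joint_pos": joint angles; "joint_vel": joint speeds; "joint_torque": joint torques, N m; "tool_pos": TCP position; "ee_rot": TCP orientation; "ft_force": force on the tool from outside, world axes, zero at the start; "torque": the same for the moment, N m; "gripper_width": finger opening in m.
Only numpy, scipy, OpenCV 4.12 (cv2) and the standard library are available. Lean on these libraries where they do the work, as an engineer would, in place of code of your own. Each camera call takes 0.05 s, during which the arm holds its last target. There are 200 camera calls.

### The job

Three amber dispensing syringes stand in the aluminium stand, waiting to be refilled; one of them has something lodged in its barrel. Press each plunger down gently and steadily until it is fully home, but where the resistance starts to climb part-way, stop at once without forcing it and set that syringe, plunger as it is, nose down in the red reject pot without dropping it. Leave the two sound syringes standing in their holes with plungers fully home, and leave everything else on the bench alone.

Things in the scene. Friction and masses are not known exactly. Their poses are not given: they have to be found in the camera images.
- stand: the fixed aluminium syringe stand, a block 52 x 196 x 50 mm (its own x, y, z); origin at the centre of its underside, z up. Three round holes 23.5 mm wide and 40 mm deep (floor 10 mm above the origin) lie along its own y axis at y = -65, 0 and +65 mm, and hold syringe_1, syringe_2 and syringe_3 in that order
- pot: the fixed RED reject pot: a round open pot, rim 43 mm wide outside, bore about 33 mm, 55 mm tall, foot 60 mm wide; origin at the centre of its underside, inner floor 6 mm above it, z up
- syringe_1: a loose amber dispensing syringe, about 70 g, standing nose down in the stand. Origin at the flat bottom of its brass tip cap, z along the barrel towards the plunger. Brass tip cap (half the weight) 16 mm wide and 12 mm tall; barrel 22 mm wide from 12 to 86 mm above the origin; amber finger-grip collar from 86 to 102 mm with two ribbed flats 28 mm apart facing its own +x and -x, 40 mm long along y: take it there. In the stand the flats lie along the row within 0.2 rad
- syringe_2: a syringe like syringe_1; it stands in the hole at the stand's own y = 0 mm
- syringe_3: a syringe like syringe_1; it stands in the hole at the stand's own y = 65 mm
- thumb_1: the white thumb disc on top of the plunger of syringe_1, 26 mm wide, 3 mm thick; origin at the centre of its upper face. With the plunger home that face stands 109 mm above the syringe's origin (7 mm above the top of the collar), drawn out by 32 mm more
- thumb_2: the thumb disc of syringe_2, like thumb_1
- thumb_3: the thumb disc of syringe_3, like thumb_1
- plunger_1 (a joint): travel of the plunger of syringe_1 down its barrel in m: 0 fully drawn out, 0.032 fully home; starts between 0 and 0.006. A sound plunger slides with a steady 3 to 4.5 N till its rubber head meets the bottom of the barrel at 32 mm (home), where it gives 4 N per mm to a hard stop at 35.5 mm. Let go, it stays where it is left, within 2 mm
- plunger_2 (a joint): travel of the plunger of syringe_2 down its barrel in m: 0 fully drawn out, 0.032 fully home; starts between 0 and 0.006. Any one of the three binds: there the resistance begins to climb at a place between 17 and 23 mm of travel, by about 4 N per mm on top of the sliding 3 to 4.5 N
- plunger_3 (a joint): travel of the plunger of syringe_3 down its barrel in m: 0 fully drawn out, 0.032 fully home; starts between 0 and 0.006. More than 18 N on any thumb disc damages the syringe
- driver_stand: bystander, loose, to be left alone: a black carousel with six coloured screwdrivers, 72 mm wide, 115 mm tall
- blower: bystander, loose, to be left alone: a green rubber-bulb air blower with white nozzle, 58 mm wide, 115 mm tall
- vial: bystander, loose, to be left alone: a small glass vial with yellow lid, 26 mm wide, 48 mm tall
- movement_holder: bystander, loose, to be left alone: a round steel holder with a brass watch movement, 42 mm wide, 14 mm tall
- loupe: bystander, loose, to be left alone: a black eye loupe, 36 mm wide, 32 mm tall
- dust_cover: bystander, loose, to be left alone: a clear glass dust cover with a round knob, 84 mm wide, 52 mm tall
- tweezers: bystander, loose, to be left alone: steel tweezers lying flat, 150 mm long, 11 mm tall
- parts_pot: bystander, loose, to be left alone: a WHITE pot of spare piston heads, 43 mm wide, 40 mm tall; not the reject pot
Mind the look-alikes: they are no part of the job. What is shaped like the syringe_3 but green or pink is not meant. What is shaped like the syringe_1 but green or purple is not meant.

How it is judged:
By the outcome, as a careful person would: the job done as asked, in the order asked, and still so for the second after the job is handed in, with the robot touching nothing.
It also fails if it takes over 72 s, if anything falls off the work surface, if the arm or the gripper's body presses on something with over 40 N, if the wrist force passes 120 N, or if a joint passes its speed limit or range.

## Working session

There is one attempt and no reset: what is moved stays moved. The work goes in short steps, Python scripts to look and compute and a tool call to move; the robot and the scene stay as the last step left them, time stands still between calls to the robot, and variables do not carry over. Pictures are saved under pics/ and viewed, about 8 in all and at most 12, crops included, and the job is handed in when it is done.

Besides the shell and the picture viewer there is one more tool, called after "Emit:" as name(argument=value, ...), one argument or row to a line, values as JSON. jog_arm: Moves the arm, as the interface text tells. Its arguments: {"type":"object","properties":{"gripper":{"type":"array"},"linear":{"type":"array"},"spin":{"type":"array"},"squeeze":{"type":"number"}},"required":["gripper","linear","spin"]}

```bash
mkdir -p pics; cat > h.py <<'E'
import numpy as np, cv2
from scipy.spatial.transform import Rotation as R
from plant import sense, snapshot, camera_info, sign_off
def q(o): return R.from_quat([o[1],o[2],o[3],o[0]])
def cloud(n,d):
    c=camera_info(n); v,u=np.mgrid[:384,:512]
    p=np.stack([(u-c['cx'])/c['fx']*d,(v-c['cy'])/c['fy']*d,d],-1)
    return p@q(c['orientation']).as_matrix().T+np.array(c['origin'])
def shot(n,tag):
    im,d=snapshot(n); np.savez(f'{tag}_{n}.npz',im=im,d=d,P=cloud(n,d)); cv2.imwrite(f'pics/{tag}_{n}.png',im); return im,d
E
python3 - <<'E'
from h import *
s=sense(); print({k:np.round(v,3).tolist() for k,v in s.items()})
for n in('side','top'):
    im,d=shot(n,'a'); print(camera_info(n))
a=cv2.imread('pics/a_side.png');b=cv2.imread('pics/a_top.png')
cv2.imwrite('pics/a.png',cv2.resize(np.vstack([a,b]),None,fx=.78,fy=.78))
E
```

```text
{'time_s': 0.0, 'joint_pos': [1.573, 0.256, 0.107, -0.0, -1.424, -0.285], 'joint_vel': [0.002, -0.002, 0.0, 0.001, -0.001, -0.001], 'joint_torque': [0.001, -38.663, 23.794, 5.365, -0.006, 0.0], 'tool_pos': [0.153, 0.528, 0.249], 'ee_rot': [0.001, 0.99, -0.141, -0.0], 'ft_force': [0.463, -0.405, 0.869], 'torque': [-0.003, 0.017, 0.085], 'gripper_width': 0.085}
{'fx': 496.7761093892417, 'fy': 496.7761093892417, 'cx': 255.07941227891627, 'cy': 193.39451458144663, 'origin': array([-0.00597792, -0.71152606,  0.71897747]), 'orientation': array([-0.4530525 ,  0.82980567, -0.28775374,  0.15285214])}
{'fx': 404.13731697082255, 'fy': 404.13731697082255, 'cx': 256.65535942159585, 'cy': 188.7682136143868, 'origin': array([0.43481027, 0.04140551, 1.093768  ]), 'orientation': array([-0.047909  ,  0.70748592, -0.70243749,  0.06123697])}
```

View pics/a_top.png

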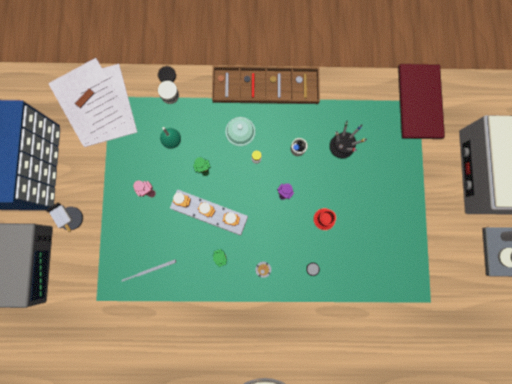

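View pics/a_side.png

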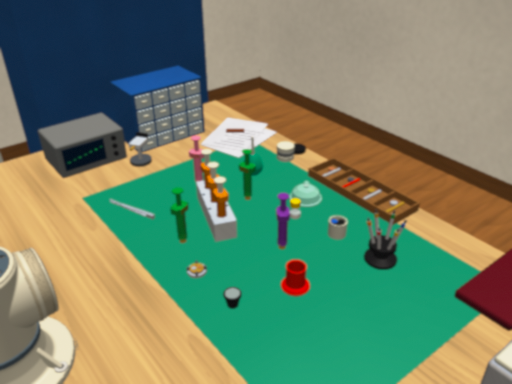

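The top view shows the stand at about (208,212), with syringe discs near (181,199), (206,209) and (232,218). The red pot is at (325,219). The green and pink look-alikes are at (202,165), (219,258) and (143,188), and the purple one is at (286,190). The side view agrees.

```bash
python3 - <<'E'
from h import *
f=np.load('a_top.npz');P=f['P'];im=f['im'];g=np.load('a_side.npz');PS=g['P'];imS=g['im']
def fit(pts):
    A=np.c_[2*pts[:,:2],np.ones(len(pts))];return np.linalg.lstsq(A,(pts[:,:2]**2).sum(1),rcond=None)[0]
# white discs
for n,PP,I in(('top',P,im),('side',PS,imS)):
    print(n)
    w=(I.min(-1)>120)&(I.max(-1)<256)&(PP[...,2]>.115)&(PP[...,2]<.17)&(PP[...,0]>.25)&(PP[...,0]<.6)&(abs(PP[...,1]-.17)<.15)
    k,l,st,ce=cv2.connectedComponentsWithStats(w.astype(np.uint8))
    for i in range(1,k):
        if st[i,4]>15:
            p=PP[l==i]; print(st[i,4],ce[i].round(1),np.median(p,0).round(4),p.mean(0).round(4),((p.min(0)+p.max(0))/2).round(4), np.ptp(p,0).round(3))
    b,gg,r=[I[...,i].astype(int) for i in range(3)]
    m=(r>120)&(gg<60)&(b<60)&(PP[...,2]>.045)&(PP[...,2]<.065)&(PP[...,1]<.05)&(PP[...,0]<.6)
    p=PP[m];print('pot',m.sum(),p.mean(0).round(4),((p.min(0)+p.max(0))/2).round(4),np.ptp(p,0).round(3))
    m=(I.min(-1)>130)&(PP[...,2]>.04)&(PP[...,2]<.058)&(PP[...,0]>.25)&(PP[...,0]<.6)&(abs(PP[...,1]-.17)<.15)
    p=PP[m][:,:2].astype(np.float32);print('stand',cv2.minAreaRect(p),np.median(PP[m][:,2]))
for nm,(u,v) in dict(gr1=(202,165),gr2=(219,258),pink=(143,188),purp=(286,190),cover=(240,130),vial=(257,156),mov=(263,269),loupe=(313,269),parts=(299,147),tw=(148,271),drv=(343,145),blow=(170,138)).items(): print(nm,P[v,u].round(3))
c=cv2.resize(im[175:245,155:260],None,fx=7,fy=7,interpolation=cv2.INTER_CUBIC)
cv2.imwrite('pics/b.png',c)
E
```

```text
top
87 [138.3 185.5] [0.5896 0.3048 0.1407] [0.5888 0.3051 0.1409] [0.5888 0.3061 0.1408] [0.022 0.025 0.007]
92 [178.3 197.5] [0.5595 0.2081 0.1502] [0.5595 0.2079 0.1498] [0.5596 0.209  0.1349] [0.022 0.025 0.038]
95 [204.1 207.3] [0.5377 0.1471 0.1485] [0.5372 0.1471 0.1481] [0.5379 0.1478 0.1348] [0.024 0.025 0.036]
93 [230.  217.2] [0.515  0.0861 0.1448] [0.5147 0.086  0.1446] [0.5151 0.0861 0.1452] [0.024 0.024 0.008]
pot 66 [ 0.5241 -0.1579  0.0531] [ 0.5246 -0.1602  0.0521] [0.037 0.037 0.014]
stand ((0.5373017191886902, 0.1471598744392395), (0.19623282551765442, 0.05208359286189079), 69.64136505126953) 0.04950960377567315
side
33 [195.7 137.6] [0.587  0.3031 0.1406] [0.5864 0.3034 0.1405] [0.5855 0.3055 0.1404] [0.022 0.024 0.004]
49 [206.6 151.6] [0.5569 0.2055 0.1501] [0.5567 0.2059 0.1499] [0.5581 0.2067 0.1495] [0.026 0.025 0.007]
60 [212.5 164.6] [0.5351 0.1465 0.1477] [0.5359 0.1495 0.1457] [0.5417 0.1688 0.1344] [0.039 0.073 0.031]
62 [220. 180.] [0.5111 0.083  0.1442] [0.512 0.084 0.144] [0.5125 0.0862 0.1444] [0.025 0.027 0.006]
pot 151 [ 0.5202 -0.1632  0.0513] [ 0.5209 -0.1629  0.0511] [0.04  0.04  0.012]
stand ((0.5351062417030334, 0.14689888060092926), (0.2017381489276886, 0.0530104786157608), 69.74394226074219) 0.0492046360066809
gr1 [0.64  0.156 0.139]
gr2 [0.42  0.11  0.142]
pink [0.588 0.303 0.106]
purp [ 0.581 -0.046  0.141]
cover [0.76  0.068 0.038]
vial [0.686 0.022 0.048]
mov [0.39  0.003 0.01 ]
loupe [ 0.392 -0.125  0.035]
parts [ 0.713 -0.091  0.041]
tw [0.383 0.305 0.007]
drv [ 0.718 -0.208  0.048]
blow [0.73  0.252 0.057]
```

View pics/b.png

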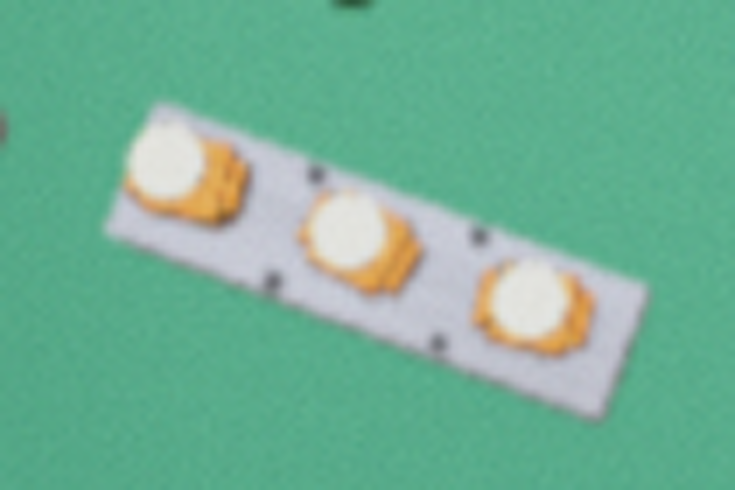

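Emit:
jog_arm(
  gripper=[0, 0, 0, 0, 0, 0, 0, 0, 0, 0, 0],
  linear=[
    [0, 0, 0],
    [0, 0, 0],
    [0, 0, 0],
    [0, 0, 0],
    [0, 0, 0],
    [0, 0, 0],
    [0, 0, 0],
    [0, 0, 0],
    [0, 0, 0],
    [0, 0, 0],
    [0, 0, 0],
  ],
  spin=[8.55, 8.55, 8.55, 8.55, 8.55, 8.55, 8.55, 8.55, 8.55, 8.55, 8.55],
  squeeze=40,
)

```text
time_s: 1.2
tool_pos: [0.1534, 0.5279, 0.2497]
ee_rot: [-0.0, -0.569, 0.822, -0.0]
ft_force: [0.5, -0.2, 0.9]
gripper_width: -0.0002
```

Emit:
jog_arm(
  gripper=[0, 0, 0, 0, 0, 0, 0, 0, 0, 0, 0, 0],
  linear=[
    [0.012, -0.02, 0],
    [0.0242, -0.0409, 0],
    [0.0242, -0.0409, 0],
    [0.0242, -0.0409, 0],
    [0.0242, -0.0409, 0],
    [0.0242, -0.0409, 0],
    [0.0242, -0.0409, 0],
    [0.0242, -0.0409, 0],
    [0.0242, -0.0409, 0],
    [0.0242, -0.0409, 0],
    [0.0242, -0.0409, 0],
    [0.0242, -0.0409, 0],
  ],
  spin=[0, 0, 0, 0, 0, 0, 0, 0, 0, 0, 0, 0],
)

```text
time_s: 2.4
tool_pos: [0.4987, 0.1027, 0.25]
ee_rot: [-0.0, -0.572, 0.82, 0.0]
ft_force: [1.0, 2.0, 0.5]
gripper_width: -0.0002
```

Emit:
jog_arm(
  gripper=[0, 0, 0, 0, 0],
  linear=[
    [0.011, -0.0198, 0],
    [0, 0, 0.03],
    [0, 0, 0.03],
    [0, 0, 0.015],
    [0, 0, 0],
  ],
  spin=[0, 0, 0, 0, 0],
)

```text
time_s: 2.9
tool_pos: [0.511, 0.0867, 0.1725]
ee_rot: [-0.003, -0.572, 0.821, 0.001]
ft_force: [0.0, -0.3, -0.2]
gripper_width: 0.0001
```

```bash
python3 - <<'E'
from h import *
s=sense(); print(s['tool_pos'],s['ft_force'],s['joint_pos'])
im,d=shot('side','c')
it,d=shot('top','c')
print(sense()['ft_force'])
a=cv2.resize(im[120:260,150:290],(560,560),interpolation=cv2.INTER_CUBIC)
cv2.imwrite('pics/c.png',a)
E
```

```text
[0.51101801 0.08665068 0.17245326] [ 0.00254923 -0.28867482 -0.20116511] [ 4.69818539e-01  2.34676658e-01 -1.19329663e-01 -9.66315514e-04
 -1.22289487e+00 -8.23556518e-01]
[ 0.54000624  0.60109069 -0.07724176]
```

View pics/c.png

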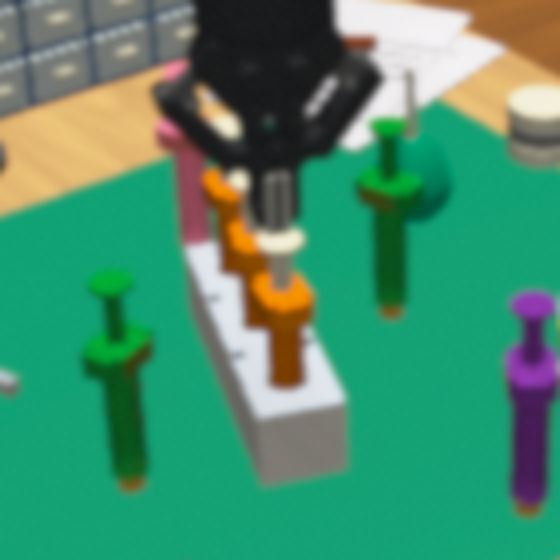

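The fingertips sit about 2 px (3–4 mm) left of the near disc. I'll correct in x and begin the first press.

Emit:
jog_arm(
  gripper=[0, 0, 0, 0, 0, 0, 0, 0, 0, 0, 0, 0],
  linear=[
    [0, -0.003, 0],
    [0, 0, 0.003],
    [0, 0, 0.0015],
    [0, 0, 0.0015],
    [0, 0, 0.0015],
    [0, 0, 0.0015],
    [0, 0, 0.0015],
    [0, 0, 0.0015],
    [0, 0, 0.0015],
    [0, 0, 0.0015],
    [0, 0, 0.0015],
    [0, 0, 0],
  ],
  spin=[0, 0, 0, 0, 0, 0, 0, 0, 0, 0, 0, 0],
)

```text
time_s: 4.2
tool_pos: [0.5155, 0.0863, 0.1586]
ee_rot: [-0.0, -0.572, 0.82, 0.0]
ft_force: [-0.5, -0.1, 1.5]
gripper_width: 0.0002
```

Emit:
jog_arm(
  gripper=[0, 0],
  linear=[
    [0, 0, 0.0015],
    [0, 0, 0.0015],
  ],
  spin=[0, 0],
)

```text
time_s: 4.4
tool_pos: [0.5157, 0.0863, 0.1558]
ee_rot: [0.0, -0.572, 0.82, -0.0]
ft_force: [-0.2, 0.1, 3.7]
gripper_width: 0.0
```

Emit:
jog_arm(
  gripper=[0],
  linear=[
    [0, 0, 0.0015],
  ],
  spin=[0],
)

```text
time_s: 4.5
tool_pos: [0.5156, 0.0863, 0.1542]
ee_rot: [0.0, -0.572, 0.82, -0.0]
ft_force: [0.3, 0.0, 2.6]
gripper_width: 0.0002
```

Emit:
jog_arm(
  gripper=[0],
  linear=[
    [0, 0, 0.001],
  ],
  spin=[0],
)

```text
time_s: 4.6
tool_pos: [0.5156, 0.0863, 0.1531]
ee_rot: [-0.0, -0.572, 0.82, 0.0]
ft_force: [0.4, -0.6, 2.9]
gripper_width: 0.0001
```

Emit:
jog_arm(
  gripper=[0],
  linear=[
    [0, 0, 0.001],
  ],
  spin=[0],
)

```text
time_s: 4.7
tool_pos: [0.5157, 0.0863, 0.1523]
ee_rot: [0.0, -0.572, 0.82, -0.0]
ft_force: [0.7, -0.8, 4.7]
gripper_width: -0.0001
```

Emit:
jog_arm(
  gripper=[0],
  linear=[
    [0, 0, 0.0007],
  ],
  spin=[0],
)

```text
time_s: 4.8
tool_pos: [0.5159, 0.0863, 0.1519]
ee_rot: [0.0, -0.572, 0.82, -0.0]
ft_force: [-0.1, 1.3, 6.5]
gripper_width: -0.0002
```

```bash
python3 - <<'E'
from h import *
for i in range(4):
    s=sense(); print(s['time_s'],np.round(s['tool_pos'],4),np.round(s['ft_force'],2)); snapshot('top')
E
```

```text
4.8 [0.5159 0.0863 0.1519] [-0.13  1.31  6.46]
4.85 [0.5159 0.0863 0.1519] [-0.11  0.19  3.93]
4.9 [0.5158 0.0863 0.1519] [0.2  0.13 4.93]
4.95 [0.5158 0.0863 0.1519] [ 0.31 -0.17  4.86]
```

Emit:
jog_arm(
  gripper=[0],
  linear=[
    [0, 0, 0.0007],
  ],
  spin=[0],
)

```text
time_s: 5.1
tool_pos: [0.516, 0.0863, 0.1514]
ee_rot: [0.001, -0.572, 0.82, -0.0]
ft_force: [-0.5, -0.4, 6.5]
gripper_width: 0.0004
```

```bash
python3 - <<'E'
from h import *
for i in range(3):
    s=sense(); print(s['time_s'],np.round(s['tool_pos'],4),np.round(s['ft_force'],2)); snapshot('top')
E
```

```text
5.1 [0.516  0.0863 0.1514] [-0.55 -0.37  6.47]
5.15 [0.516  0.0863 0.1514] [-0.52 -0.59  5.94]
5.2 [0.516  0.0863 0.1514] [-0.53  0.64  6.77]
```

Resistance has risen from about 3.3 N to 6.4 N at roughly 18.6 mm, with a slope of about 4 N/mm. The near syringe is the jammed one, so I'm stopping here and lifting off.

Emit:
jog_arm(
  gripper=[0, 0, 0.05, 0.06, 0.06, 0.06],
  linear=[
    [0, 0, -0.01],
    [0, 0, -0.03],
    [0, 0, -0.03],
    [0, 0, 0],
    [0, 0, 0],
    [0, 0, 0],
  ],
  spin=[0, 0, 0, 0, 0, 0],
)

```text
time_s: 5.85
tool_pos: [0.5148, 0.0862, 0.2198]
ee_rot: [-0.001, -0.572, 0.82, 0.001]
ft_force: [0.5, -0.1, -0.6]
gripper_width: 0.0581
```

```bash
python3 - <<'E'
from h import *
s=sense(); print(np.round(s['tool_pos'],4),np.round(s['ft_force'],2),s['gripper_width'])
shot('side','d')
for tag,n in(('a','top'),('a','side'),('d','side')):
    f=np.load(f'{tag}_{n}.npz');P=f['P'];I=f['im'].astype(int)
    for nm,c in dict(near=(.5138,.086),mid=(.5362,.147),far=(.5586,.208)).items():
        m=(I[...,2]-I[...,0]>70)&(I[...,2]-I[...,1]>25)&(P[...,2]>.088)&(P[...,2]<.118)&(np.hypot(P[...,0]-c[0],P[...,1]-c[1])<.03)
        mt=m&(P[...,2]>.106)
        p=P[m];t=P[mt]
        if len(t)<8: print(tag,n,nm,len(t));continue
        print(tag,n,nm,len(t),[np.round(v,4) for v in cv2.minAreaRect(t[:,:2].astype(np.float32))],len(p),[np.round(v,4) for v in cv2.minAreaRect(p[:,:2].astype(np.float32))])
I=np.load('d_side.npz')['im'];J=np.load('a_top.npz')['im']
cv2.imwrite('pics/d.png',np.hstack([cv2.resize(I[130:230,170:270],(400,400),interpolation=cv2.INTER_CUBIC),cv2.resize(J[195:235,212:252],(400,400),interpolation=cv2.INTER_CUBIC)]))
E
```

```text
[0.5148 0.0862 0.2198] [ 0.51 -0.15 -0.63] 0.058061650086038995
a top near 62 [array([0.5115, 0.0855]), array([0.0389, 0.0247]), np.float64(86.1689)] 63 [array([0.5115, 0.0855]), array([0.0389, 0.0247]), np.float64(86.1689)]
a top mid 59 [array([0.5308, 0.1454]), array([0.024 , 0.0375]), np.float64(10.0603)] 59 [array([0.5308, 0.1454]), array([0.024 , 0.0375]), np.float64(10.0603)]
a top far 76 [array([0.5537, 0.2048]), array([0.024 , 0.0383]), np.float64(26.3325)] 79 [array([0.5537, 0.2048]), array([0.024 , 0.0383]), np.float64(26.3325)]
a side near 113 [array([0.5117, 0.0862]), array([0.0449, 0.0281]), np.float64(76.1236)] 161 [array([0.5113, 0.0862]), array([0.0448, 0.0287]), np.float64(80.642)]
a side mid 62 [array([0.5309, 0.1434]), array([0.0378, 0.0239]), np.float64(55.7868)] 96 [array([0.5295, 0.1432]), array([0.0388, 0.0242]), np.float64(51.6864)]
a side far 49 [array([0.5491, 0.207 ]), array([0.0396, 0.0144]), np.float64(82.7259)] 83 [array([0.5491, 0.207 ]), array([0.0396, 0.0144]), np.float64(82.7259)]
d side near 116 [array([0.5109, 0.0839]), array([0.0426, 0.0282]), np.float64(78.237)] 161 [array([0.5112, 0.0832]), array([0.0438, 0.0285]), np.float64(81.3673)]
d side mid 85 [array([0.533 , 0.1442]), array([0.0402, 0.0261]), np.float64(55.7775)] 111 [array([0.5327, 0.1444]), array([0.0404, 0.0267]), np.float64(56.0047)]
d side far 52 [array([0.5489, 0.2095]), array([0.0433, 0.0142]), np.float64(87.3259)] 83 [array([0.5486, 0.2079]), array([0.0463, 0.0146]), np.float64(87.3259)]
```

View pics/d.png

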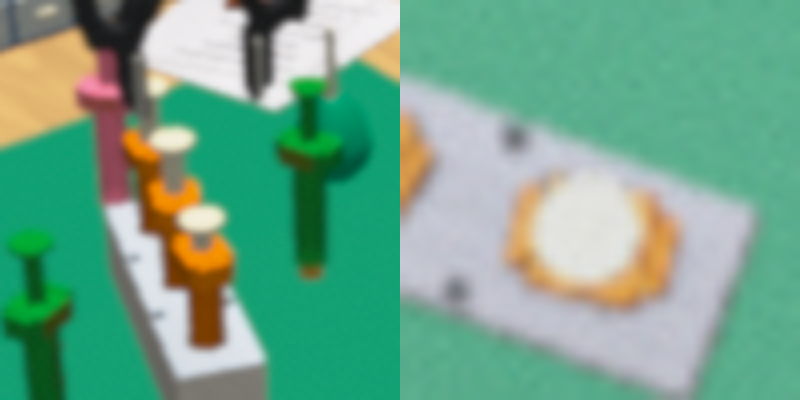

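The collar's long axis heads about 79°, against 70° for the row. The gripper is straddling correctly. I'll spin −9°, shift 1.5 mm and descend.

Emit:
jog_arm(
  gripper=[0.06, 0.06, 0.06, 0.06, 0.06, 0.06, 0.06, 0.036, 0.036, 0.036],
  linear=[
    [0.001, 0.0015, 0],
    [0, 0, 0.02],
    [0, 0, 0.03],
    [0, 0, 0.03],
    [0, 0, 0.022],
    [0, 0, 0.012],
    [0, 0, 0],
    [0, 0, 0],
    [0, 0, 0],
    [0, 0, 0],
  ],
  spin=[-4.5, -4.5, 0, 0, 0, 0, 0, 0, 0, 0],
  squeeze=20,
)

```text
time_s: 6.9
tool_pos: [0.5145, 0.0862, 0.108]
ee_rot: [0.001, -0.634, 0.773, -0.0]
ft_force: [0.5, 0.6, -1.1]
gripper_width: 0.036
```

Emit:
jog_arm(
  gripper=[0.033, 0.033],
  linear=[
    [0, 0, 0],
    [0, 0, 0],
  ],
  spin=[0, 0],
)

```text
time_s: 7.1
tool_pos: [0.514, 0.0859, 0.1073]
ee_rot: [0.0, -0.634, 0.773, -0.0]
ft_force: [0.7, 0.1, 0.2]
gripper_width: 0.033
```

Emit:
jog_arm(
  gripper=[0.031, 0.031],
  linear=[
    [0, 0, 0],
    [0, 0, 0],
  ],
  spin=[0, 0],
)

```text
time_s: 7.3
tool_pos: [0.5138, 0.0859, 0.107]
ee_rot: [0.0, -0.634, 0.773, -0.0]
ft_force: [0.4, -0.3, -1.1]
gripper_width: 0.0313
```

```bash
python3 - <<'E'
from h import *
shot('top','e');im,_=shot('side','e')
for i in range(2):
    s=sense(); print(s['time_s'],np.round(s['tool_pos'],4),np.round(s['ft_force'],2),np.round(s['torque'],2),s['gripper_width']); snapshot('top')
cv2.imwrite('pics/e.png',cv2.resize(im[140:230,170:270],(600,540),interpolation=cv2.INTER_CUBIC))
E
```

```text
7.4 [0.5138 0.0858 0.1069] [-0.19 -0.3   1.29] [-0.03 -0.07 -0.01] 0.031283232572793265
7.45 [0.5138 0.0859 0.1069] [ 0.87 -0.39 -0.07] [ 0.02 -0.03  0.03] 0.031053627864917128
```

View pics/e.png

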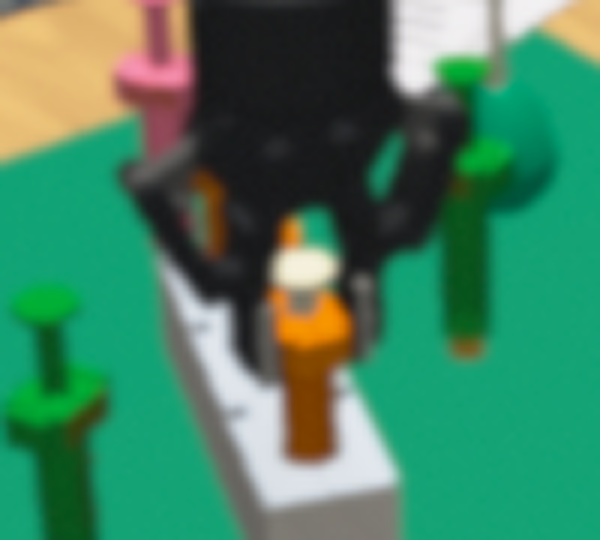

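The jaws straddle the collar at 31 mm with no side force. I'll close and lift a little as a check.

Emit:
jog_arm(
  gripper=[0.029, 0.027, 0.025, 0.025, 0.025],
  linear=[
    [0, 0, 0],
    [0, 0, 0],
    [0, 0, 0],
    [0, 0, 0],
    [0, 0, 0],
  ],
  spin=[0, 0, 0, 0, 0],
  squeeze=30,
)

```text
time_s: 8.0
tool_pos: [0.5138, 0.0858, 0.107]
ee_rot: [0.0, -0.634, 0.773, -0.0]
ft_force: [-0.6, 0.7, 1.6]
gripper_width: 0.0276
```

Emit:
jog_arm(
  gripper=[0.02, 0.02, 0.02],
  linear=[
    [0, 0, -0.003],
    [0, 0, -0.007],
    [0, 0, 0],
  ],
  spin=[0, 0, 0],
)

```text
time_s: 8.3
tool_pos: [0.514, 0.0859, 0.1178]
ee_rot: [0.0, -0.634, 0.773, -0.0]
ft_force: [-1.6, -0.8, -0.4]
gripper_width: 0.0278
```

Emit:
jog_arm(
  gripper=[0.02, 0.02, 0.02, 0.02, 0.02, 0.02, 0.02],
  linear=[
    [0, 0, -0.01],
    [0, 0, -0.025],
    [0, 0, -0.03],
    [0, 0, -0.03],
    [0, 0, -0.03],
    [0, 0, -0.02],
    [0, 0, 0],
  ],
  spin=[0, 0, 0, 0, 0, 0, 0],
)

```text
time_s: 9.0
tool_pos: [0.5153, 0.086, 0.266]
ee_rot: [0.003, -0.634, 0.773, -0.001]
ft_force: [0.9, -0.7, -0.9]
gripper_width: 0.0273
```

Emit:
jog_arm(
  gripper=[0.02, 0.02, 0.02, 0.02, 0.02, 0.02, 0.02, 0.02, 0.02, 0.02, 0.02, 0.02],
  linear=[
    [0.01, -0.0023, 0],
    [0.02, -0.0047, 0],
    [0.03, -0.0071, 0],
    [0.03, -0.0071, 0],
    [0.03, -0.0071, 0],
    [0.03, -0.0071, 0],
    [0.03, -0.0071, 0],
    [0.03, -0.0071, 0],
    [0.02, -0.0047, 0],
    [0.0106, -0.0022, 0],
    [0, 0, 0],
    [0, 0, 0],
  ],
  spin=[0, 0, 0, 0, 0, 0, 0, 0, 0, 0, 0, 0],
)

```text
time_s: 10.2
tool_pos: [0.522, -0.1609, 0.2613]
ee_rot: [-0.0, -0.634, 0.773, 0.001]
ft_force: [0.0, -0.4, -0.8]
gripper_width: 0.0271
```

```bash
python3 - <<'E'
from h import *
s=sense(); print(np.round(s['tool_pos'],4),np.round(s['ft_force'],2),s['gripper_width'],np.round(s['ee_rot'],3))
im,_=shot('side','f');it,_=shot('top','f')
# pot circle fits from the first pictures: rim and foot
for n in('top','side'):
    f=np.load(f'a_{n}.npz');P=f['P'];I=f['im'].astype(int)
    red=(I[...,2]>90)&(I[...,1]<70)&(I[...,0]<70)&(np.hypot(P[...,0]-.522,P[...,1]+.161)<.045)
    for lo,hi in((.045,.07),(-.01,.015)):
        p=P[red&(P[...,2]>lo)&(P[...,2]<hi)][:,:2].astype(np.float32)
        print(n,lo,len(p),cv2.minEnclosingCircle(p))
f=np.load('f_side.npz');P=f['P'];I=f['im'].astype(int);t=s['tool_pos']
m=(I[...,2]-I[...,0]>60)&(I[...,2]-I[...,1]>20)&(abs(P[...,1]+.161)<.05)&(abs(P[...,0]-.522)<.05)&(P[...,2]>.1)
p=P[m];
for lo in np.arange(.14,.29,.015):
    k=p[(p[:,2]>=lo)&(p[:,2]<lo+.015)]
    if len(k): print(lo.round(3),len(k),k.mean(0).round(4))
cv2.imwrite('pics/f.png',cv2.resize(im[100:310,220:380],(600,788)[:2] if 0 else (456,598),interpolation=cv2.INTER_CUBIC))
E
```

```text
[ 0.522  -0.1609  0.2613] [ 0.01 -0.44 -0.76] 0.027123038407028604 [-0.    -0.634  0.773  0.001]
top 0.045 73 ((0.5238479375839233, -0.15941780805587769), 0.020260106772184372)
top -0.01 178 ((0.523341953754425, -0.16106705367565155), 0.026892710477113724)
side 0.045 178 ((0.5210526585578918, -0.16244235634803772), 0.021121304482221603)
side -0.01 228 ((0.5186599493026733, -0.16415178775787354), 0.02811391092836857)
0.155 4 [ 0.5157 -0.1642  0.1683]
0.17 47 [ 0.5141 -0.1659  0.1792]
0.185 65 [ 0.5146 -0.1669  0.1921]
0.2 72 [ 0.5141 -0.1664  0.2075]
0.215 67 [ 0.5142 -0.1667  0.2222]
0.23 57 [ 0.5145 -0.1675  0.2369]
0.245 61 [ 0.5122 -0.1763  0.2552]
0.26 145 [ 0.5193 -0.1715  0.2658]
0.275 1 [ 0.5642 -0.1812  0.2894]
```

View pics/f.png

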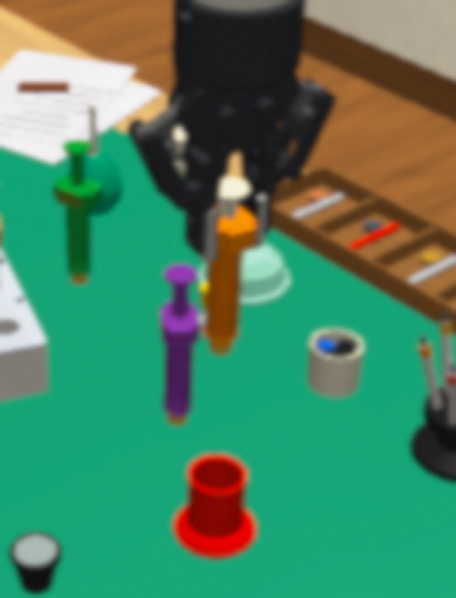

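The syringe hangs upright (barrel line constant in x and y) and lines up over the pot within about 2 mm. Lowering now.

Emit:
jog_arm(
  gripper=[0.02, 0.02, 0.02, 0.02, 0.02, 0.02, 0.02, 0.02],
  linear=[
    [0.0012, 0, 0.015],
    [0, 0, 0.03],
    [0, 0, 0.03],
    [0, 0, 0.03],
    [0, 0, 0.025],
    [0, 0, 0.013],
    [0, 0, 0.007],
    [0, 0, 0],
  ],
  spin=[0, 0, 0, 0, 0, 0, 0, 0],
)

```text
time_s: 11.1
tool_pos: [0.5218, -0.1617, 0.1113]
ee_rot: [-0.0, -0.635, 0.773, 0.0]
ft_force: [-0.2, -0.0, -1.0]
gripper_width: 0.0275
```

Emit:
jog_arm(
  gripper=[0.02, 0.02, 0.02],
  linear=[
    [0, 0, 0.002],
    [0, 0, 0.002],
    [0, 0, 0],
  ],
  spin=[0, 0, 0],
)

```text
time_s: 11.4
tool_pos: [0.5223, -0.1623, 0.1083]
ee_rot: [0.0, -0.634, 0.773, -0.0]
ft_force: [-1.0, -0.5, -0.9]
gripper_width: 0.0274
```

Emit:
jog_arm(
  gripper=[0.02, 0.02, 0.02],
  linear=[
    [0, 0, 0.0015],
    [0, 0, 0.001],
    [0, 0, 0],
  ],
  spin=[0, 0, 0],
)

```text
time_s: 11.7
tool_pos: [0.522, -0.1624, 0.1053]
ee_rot: [-0.0, -0.634, 0.773, 0.0]
ft_force: [-0.8, 0.1, -0.2]
gripper_width: 0.0276
```

Emit:
jog_arm(
  gripper=[0.02, 0.02],
  linear=[
    [0, 0, 0.001],
    [0, 0, 0],
  ],
  spin=[0, 0],
)

```text
time_s: 11.9
tool_pos: [0.522, -0.1623, 0.1043]
ee_rot: [-0.0, -0.634, 0.773, 0.0]
ft_force: [-0.6, -0.5, -0.4]
gripper_width: 0.0273
```

Emit:
jog_arm(
  gripper=[0.02, 0.02],
  linear=[
    [0, 0, 0.001],
    [0, 0, 0],
  ],
  spin=[0, 0],
)

```text
time_s: 12.1
tool_pos: [0.522, -0.1623, 0.1032]
ee_rot: [-0.0, -0.634, 0.773, 0.0]
ft_force: [0.0, -0.1, -1.0]
gripper_width: 0.0277
```

Emit:
jog_arm(
  gripper=[0.02, 0.02],
  linear=[
    [0, 0, 0.0008],
    [0, 0, 0],
  ],
  spin=[0, 0],
)

```text
time_s: 12.3
tool_pos: [0.5221, -0.1624, 0.1029]
ee_rot: [0.0, -0.634, 0.773, -0.0]
ft_force: [-1.0, -0.3, 2.3]
gripper_width: 0.0274
```

Emit:
jog_arm(
  gripper=[0.02, 0.02],
  linear=[
    [0, 0, 0.0008],
    [0, 0, 0],
  ],
  spin=[0, 0],
)

```text
time_s: 12.5
tool_pos: [0.5222, -0.1626, 0.1029]
ee_rot: [0.0, -0.635, 0.773, -0.001]
ft_force: [-2.7, 0.8, 6.3]
gripper_width: 0.0274
```

The syringe touches the pot floor at z = 0.103, as predicted. I'll ease off and open slowly.

Emit:
jog_arm(
  gripper=[0.025, 0.0275, 0.029, 0.031, 0.034, 0.038, 0.044, 0.05, 0.055, 0.055],
  linear=[
    [0, 0, -0.001],
    [0, 0, 0],
    [0, 0, 0],
    [0, 0, 0],
    [0, 0, 0],
    [0, 0, 0],
    [0, 0, 0],
    [0, 0, 0],
    [0, 0, 0],
    [0, 0, 0],
  ],
  spin=[0, 0, 0, 0, 0, 0, 0, 0, 0, 0],
)

```text
time_s: 13.5
tool_pos: [0.5221, -0.1623, 0.1028]
ee_rot: [0.0, -0.634, 0.773, -0.0]
ft_force: [-1.1, -0.5, 0.2]
gripper_width: 0.0548
```

Emit:
jog_arm(
  gripper=[0.055, 0.055, 0.055, 0.055, 0.055, 0.055],
  linear=[
    [0, 0, -0.01],
    [0, 0, -0.02],
    [0, 0, -0.03],
    [0, 0, -0.03],
    [0, 0, -0.02],
    [0, 0, 0],
  ],
  spin=[0, 0, 0, 0, 0, 0],
)

```text
time_s: 14.1
tool_pos: [0.5237, -0.1628, 0.2172]
ee_rot: [0.002, -0.635, 0.773, -0.003]
ft_force: [-0.0, -0.8, -0.5]
gripper_width: 0.0548
```

```bash
python3 - <<'E'
from h import *
s=sense(); print(np.round(s['tool_pos'],4),np.round(s['ft_force'],2),s['gripper_width'])
im,_=shot('side','g')
cv2.imwrite('pics/g.png',cv2.resize(im[100:310,170:380],(560,560),interpolation=cv2.INTER_CUBIC))
E
```

```text
[ 0.5237 -0.1628  0.2172] [-0.05 -0.77 -0.54] 0.0547695751145607
```

View pics/g.png

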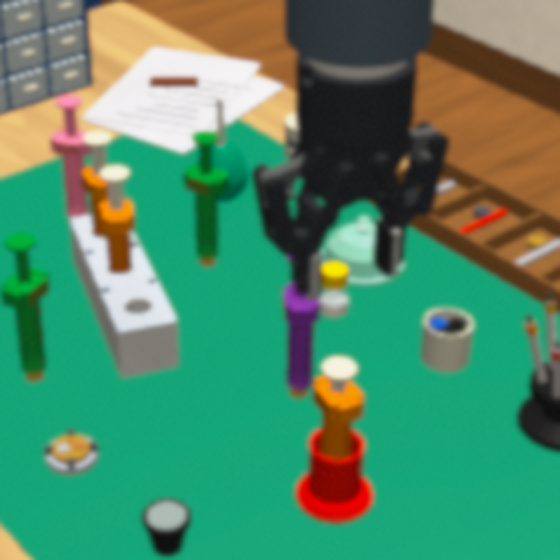

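The jammed syringe stands upright in the red pot, with pot and disc at (335,490) and (340,368) in the crop. The two others are in the stand. Next I press the middle one.

Emit:
jog_arm(
  gripper=[0.04, 0.02, 0, 0, 0, 0, 0, 0, 0, 0, 0, 0],
  linear=[
    [-0.0102, 0.0016, 0],
    [-0.0204, 0.0031, 0],
    [-0.0306, 0.0047, 0],
    [-0.0306, 0.0047, 0],
    [-0.0306, 0.0047, 0],
    [-0.0306, 0.0047, 0],
    [-0.0306, 0.0047, 0],
    [-0.0306, 0.0047, 0],
    [-0.0306, 0.0047, 0],
    [-0.0306, 0.0047, 0],
    [-0.0204, 0.0031, 0],
    [-0.0102, 0.0016, 0],
  ],
  spin=[0, 0, 0, 0, 0, 0, 0, 0, 0, 0, 0, 0],
)

```text
time_s: 15.35
tool_pos: [0.5348, 0.1489, 0.2116]
ee_rot: [-0.001, -0.635, 0.772, 0.0]
ft_force: [0.3, 0.2, -0.0]
gripper_width: -0.0001
```

Emit:
jog_arm(
  gripper=[0, 0],
  linear=[
    [0, 0, 0],
    [0, 0, 0],
  ],
  spin=[0, 0],
)

```text
time_s: 15.55
tool_pos: [0.5353, 0.1465, 0.2124]
ee_rot: [-0.001, -0.634, 0.773, 0.0]
ft_force: [-0.4, -1.9, -0.1]
gripper_width: 0.0
```

Emit:
jog_arm(
  gripper=[0, 0, 0, 0, 0, 0, 0, 0, 0, 0, 0, 0],
  linear=[
    [0, -0.001, 0.02],
    [0, 0, 0.015],
    [0, 0, 0.006],
    [0, 0, 0.002],
    [0, 0, 0.0015],
    [0, 0, 0.0015],
    [0, 0, 0.0015],
    [0, 0, 0.0015],
    [0, 0, 0.0015],
    [0, 0, 0.0015],
    [0, 0, 0.0015],
    [0, 0, 0.0015],
  ],
  spin=[0, 0, 0, 0, 0, 0, 0, 0, 0, 0, 0, 0],
)

```text
time_s: 16.75
tool_pos: [0.5367, 0.1468, 0.1577]
ee_rot: [0.0, -0.634, 0.773, -0.0]
ft_force: [-0.5, -0.2, 4.1]
gripper_width: 0.0001
```

Emit:
jog_arm(
  gripper=[0],
  linear=[
    [0, 0, 0.0015],
  ],
  spin=[0],
)

```text
time_s: 16.85
tool_pos: [0.5367, 0.1468, 0.1562]
ee_rot: [0.0, -0.634, 0.773, -0.0]
ft_force: [0.2, -0.8, 5.2]
gripper_width: -0.0002
```

Emit:
jog_arm(
  gripper=[0],
  linear=[
    [0, 0, 0.0015],
  ],
  spin=[0],
)

```text
time_s: 16.95
tool_pos: [0.5367, 0.1468, 0.1547]
ee_rot: [0.0, -0.634, 0.773, -0.0]
ft_force: [-0.0, -0.5, 4.0]
gripper_width: -0.0002
```

Steady at about 4.4 N. I'll keep going in small steps through the zone where it could bind.

Emit:
jog_arm(
  gripper=[0],
  linear=[
    [0, 0, 0.001],
  ],
  spin=[0],
)

```text
time_s: 17.05
tool_pos: [0.5366, 0.1468, 0.1536]
ee_rot: [-0.0, -0.634, 0.773, 0.0]
ft_force: [1.0, -0.3, 3.8]
gripper_width: -0.0001
```

Emit:
jog_arm(
  gripper=[0],
  linear=[
    [0, 0, 0.001],
  ],
  spin=[0],
)

```text
time_s: 17.15
tool_pos: [0.5367, 0.1468, 0.1527]
ee_rot: [0.0, -0.634, 0.773, -0.0]
ft_force: [0.1, -0.0, 4.9]
gripper_width: 0.0002
```

Emit:
jog_arm(
  gripper=[0],
  linear=[
    [0, 0, 0.001],
  ],
  spin=[0],
)

```text
time_s: 17.25
tool_pos: [0.5367, 0.1468, 0.1517]
ee_rot: [0.0, -0.634, 0.773, -0.0]
ft_force: [-1.0, 0.2, 4.4]
gripper_width: -0.0
```

Emit:
jog_arm(
  gripper=[0],
  linear=[
    [0, 0, 0.001],
  ],
  spin=[0],
)

```text
time_s: 17.35
tool_pos: [0.5367, 0.1468, 0.1507]
ee_rot: [0.0, -0.634, 0.773, -0.0]
ft_force: [0.4, -0.3, 4.0]
gripper_width: -0.0003
```

Emit:
jog_arm(
  gripper=[0],
  linear=[
    [0, 0, 0.001],
  ],
  spin=[0],
)

```text
time_s: 17.45
tool_pos: [0.5367, 0.1468, 0.1497]
ee_rot: [0.0, -0.634, 0.773, -0.0]
ft_force: [-0.2, 0.3, 4.0]
gripper_width: -0.0002
```

Emit:
jog_arm(
  gripper=[0],
  linear=[
    [0, 0, 0.001],
  ],
  spin=[0],
)

```text
time_s: 17.55
tool_pos: [0.5367, 0.1468, 0.1487]
ee_rot: [0.0, -0.634, 0.773, -0.0]
ft_force: [-0.1, 0.4, 4.1]
gripper_width: 0.0002
```

Emit:
jog_arm(
  gripper=[0],
  linear=[
    [0, 0, 0.001],
  ],
  spin=[0],
)

```text
time_s: 17.65
tool_pos: [0.5367, 0.1468, 0.1477]
ee_rot: [0.0, -0.634, 0.773, -0.0]
ft_force: [0.0, -0.0, 2.8]
gripper_width: -0.0001
```

Emit:
jog_arm(
  gripper=[0],
  linear=[
    [0, 0, 0.001],
  ],
  spin=[0],
)

```text
time_s: 17.75
tool_pos: [0.5367, 0.1468, 0.1467]
ee_rot: [0.0, -0.634, 0.773, -0.0]
ft_force: [-0.1, 0.5, 3.3]
gripper_width: -0.0001
```

Emit:
jog_arm(
  gripper=[0],
  linear=[
    [0, 0, 0.001],
  ],
  spin=[0],
)

```text
time_s: 17.85
tool_pos: [0.5366, 0.1468, 0.1457]
ee_rot: [-0.0, -0.634, 0.773, 0.0]
ft_force: [-0.4, 0.4, 3.6]
gripper_width: 0.0005
```

Emit:
jog_arm(
  gripper=[0],
  linear=[
    [0, 0, 0.001],
  ],
  spin=[0],
)

```text
time_s: 17.95
tool_pos: [0.5367, 0.1468, 0.1447]
ee_rot: [0.0, -0.634, 0.773, -0.0]
ft_force: [0.0, 0.1, 3.7]
gripper_width: 0.0
```

The plunger is past 25 mm and still steady, so this one is sound. Pressing on to home.

Emit:
jog_arm(
  gripper=[0, 0, 0, 0],
  linear=[
    [0, 0, 0.0012],
    [0, 0, 0.0012],
    [0, 0, 0.0012],
    [0, 0, 0.0012],
  ],
  spin=[0, 0, 0, 0],
)

```text
time_s: 18.35
tool_pos: [0.5367, 0.1468, 0.1399]
ee_rot: [-0.0, -0.634, 0.773, -0.0]
ft_force: [-0.0, 0.3, 3.8]
gripper_width: -0.0003
```

Emit:
jog_arm(
  gripper=[0],
  linear=[
    [0, 0, 0.001],
  ],
  spin=[0],
)

```text
time_s: 18.45
tool_pos: [0.5366, 0.1468, 0.1388]
ee_rot: [-0.0, -0.634, 0.773, 0.0]
ft_force: [0.6, 0.0, 4.0]
gripper_width: 0.0003
```

Emit:
jog_arm(
  gripper=[0],
  linear=[
    [0, 0, 0.001],
  ],
  spin=[0],
)

```text
time_s: 18.55
tool_pos: [0.5367, 0.1468, 0.1379]
ee_rot: [0.0, -0.634, 0.773, -0.0]
ft_force: [0.8, -0.1, 3.3]
gripper_width: 0.0002
```

Emit:
jog_arm(
  gripper=[0],
  linear=[
    [0, 0, 0.0008],
  ],
  spin=[0],
)

```text
time_s: 18.65
tool_pos: [0.5368, 0.1468, 0.1373]
ee_rot: [0.0, -0.634, 0.773, -0.0]
ft_force: [0.2, -0.5, 4.9]
gripper_width: -0.0001
```

Emit:
jog_arm(
  gripper=[0],
  linear=[
    [0, 0, 0.0006],
  ],
  spin=[0],
)

```text
time_s: 18.75
tool_pos: [0.537, 0.1468, 0.137]
ee_rot: [0.0, -0.634, 0.773, -0.0]
ft_force: [0.8, -0.2, 5.9]
gripper_width: 0.0002
```

Emit:
jog_arm(
  gripper=[0],
  linear=[
    [0, 0, 0.0008],
  ],
  spin=[0],
)

```text
time_s: 18.85
tool_pos: [0.5372, 0.1468, 0.1365]
ee_rot: [0.001, -0.635, 0.773, -0.0]
ft_force: [0.1, -0.4, 7.7]
gripper_width: -0.0002
```

Emit:
jog_arm(
  gripper=[0, 0, 0],
  linear=[
    [0, 0, 0],
    [0, 0, 0],
    [0, 0, 0],
  ],
  spin=[0, 0, 0],
)

```text
time_s: 19.15
tool_pos: [0.5371, 0.1468, 0.1364]
ee_rot: [0.001, -0.634, 0.773, -0.0]
ft_force: [0.1, 0.0, 5.8]
gripper_width: -0.0004
```

Mid syringe home: the end stop was met at z ≈ 0.1375 and the force climbed to about 7 N. I'll lift and go to the far one.

Emit:
jog_arm(
  gripper=[0, 0, 0, 0, 0, 0, 0, 0],
  linear=[
    [0, 0, -0.008],
    [0, 0, -0.02],
    [0, 0, -0.02],
    [-0.02, -0.003, 0],
    [-0.023, -0.0034, 0],
    [-0.0202, -0.003, 0],
    [0, 0, 0],
    [0, 0, 0],
  ],
  spin=[0, 0, 0, 0, 0, 0, 0, 0],
)

```text
time_s: 19.95
tool_pos: [0.5576, 0.207, 0.183]
ee_rot: [-0.001, -0.635, 0.773, 0.0]
ft_force: [-0.7, -0.6, -0.0]
gripper_width: -0.0002
```

```bash
python3 - <<'E'
from h import *
s=sense(); print(np.round(s['tool_pos'],4),np.round(s['ft_force'],2))
im,_=shot('side','k'); f=np.load('k_side.npz');P=f['P'];I=f['im']
w=(I.min(-1)>120)&(P[...,2]>.1)&(P[...,2]<.17)&(np.hypot(P[...,0]-.5362,P[...,1]-.147)<.02); print('mid disc',w.sum(),np.median(P[w],0))
w=(I.min(-1)>120)&(P[...,2]>.1)&(P[...,2]<.17)&(np.hypot(P[...,0]-.522,P[...,1]+.162)<.02); print('pot disc',w.sum(),np.median(P[w],0))
E
```

```text
[0.5576 0.207  0.183 ] [-0.73 -0.58 -0.05]
mid disc 54 [0.5335333  0.14519783 0.11679655]
pot disc 96 [ 0.52028774 -0.1637776   0.12826164]
```

Emit:
jog_arm(
  gripper=[0, 0, 0, 0, 0, 0, 0, 0, 0, 0, 0, 0],
  linear=[
    [0, -0.0005, 0.007],
    [0, 0, 0.004],
    [0, 0, 0.0015],
    [0, 0, 0.0015],
    [0, 0, 0.0015],
    [0, 0, 0.0015],
    [0, 0, 0.0015],
    [0, 0, 0.0015],
    [0, 0, 0.0015],
    [0, 0, 0.0015],
    [0, 0, 0.0015],
    [0, 0, 0.0015],
  ],
  spin=[0, 0, 0, 0, 0, 0, 0, 0, 0, 0, 0, 0],
)

```text
time_s: 21.2
tool_pos: [0.5587, 0.2068, 0.1576]
ee_rot: [-0.0, -0.634, 0.773, -0.0]
ft_force: [-0.4, -0.1, 2.7]
gripper_width: 0.0001
```

Emit:
jog_arm(
  gripper=[0],
  linear=[
    [0, 0, 0.0015],
  ],
  spin=[0],
)

```text
time_s: 21.3
tool_pos: [0.5587, 0.2068, 0.1561]
ee_rot: [-0.0, -0.634, 0.773, -0.0]
ft_force: [0.1, -0.6, 3.2]
gripper_width: -0.0001
```

Emit:
jog_arm(
  gripper=[0],
  linear=[
    [0, 0, 0.001],
  ],
  spin=[0],
)

```text
time_s: 21.4
tool_pos: [0.5587, 0.2068, 0.1551]
ee_rot: [-0.0, -0.634, 0.773, 0.0]
ft_force: [-0.7, -0.2, 3.9]
gripper_width: -0.0001
```

Emit:
jog_arm(
  gripper=[0],
  linear=[
    [0, 0, 0.001],
  ],
  spin=[0],
)

```text
time_s: 21.5
tool_pos: [0.5587, 0.2068, 0.1542]
ee_rot: [-0.0, -0.634, 0.773, 0.0]
ft_force: [-0.3, -0.9, 3.6]
gripper_width: -0.0004
```

Emit:
jog_arm(
  gripper=[0],
  linear=[
    [0, 0, 0.001],
  ],
  spin=[0],
)

```text
time_s: 21.6
tool_pos: [0.5587, 0.2068, 0.1532]
ee_rot: [0.0, -0.634, 0.773, -0.0]
ft_force: [-0.4, -0.4, 3.1]
gripper_width: -0.0
```

Emit:
jog_arm(
  gripper=[0],
  linear=[
    [0, 0, 0.001],
  ],
  spin=[0],
)

```text
time_s: 21.7
tool_pos: [0.5587, 0.2068, 0.1522]
ee_rot: [0.0, -0.634, 0.773, -0.0]
ft_force: [0.1, -1.4, 3.1]
gripper_width: -0.0001
```

Emit:
jog_arm(
  gripper=[0],
  linear=[
    [0, 0, 0.001],
  ],
  spin=[0],
)

```text
time_s: 21.8
tool_pos: [0.5587, 0.2068, 0.1512]
ee_rot: [-0.0, -0.634, 0.773, -0.0]
ft_force: [0.1, -0.6, 3.5]
gripper_width: -0.0
```

Emit:
jog_arm(
  gripper=[0],
  linear=[
    [0, 0, 0.001],
  ],
  spin=[0],
)

```text
time_s: 21.9
tool_pos: [0.5587, 0.2068, 0.1502]
ee_rot: [-0.0, -0.634, 0.773, -0.0]
ft_force: [0.6, -0.4, 2.8]
gripper_width: 0.0002
```

Emit:
jog_arm(
  gripper=[0],
  linear=[
    [0, 0, 0.001],
  ],
  spin=[0],
)

```text
time_s: 22.0
tool_pos: [0.5587, 0.2068, 0.1492]
ee_rot: [-0.0, -0.634, 0.773, 0.0]
ft_force: [0.2, -1.0, 2.8]
gripper_width: 0.0003
```

Emit:
jog_arm(
  gripper=[0],
  linear=[
    [0, 0, 0.001],
  ],
  spin=[0],
)

```text
time_s: 22.1
tool_pos: [0.5587, 0.2068, 0.1482]
ee_rot: [-0.0, -0.634, 0.773, -0.0]
ft_force: [-0.1, -0.1, 3.1]
gripper_width: -0.0001
```

Emit:
jog_arm(
  gripper=[0],
  linear=[
    [0, 0, 0.001],
  ],
  spin=[0],
)

```text
time_s: 22.2
tool_pos: [0.5587, 0.2068, 0.1472]
ee_rot: [-0.0, -0.634, 0.773, 0.0]
ft_force: [-0.3, -0.7, 3.2]
gripper_width: 0.0007
```

Emit:
jog_arm(
  gripper=[0],
  linear=[
    [0, 0, 0.001],
  ],
  spin=[0],
)

```text
time_s: 22.3
tool_pos: [0.5587, 0.2068, 0.1462]
ee_rot: [-0.0, -0.634, 0.773, 0.0]
ft_force: [-0.4, 0.0, 2.7]
gripper_width: 0.0
```

Emit:
jog_arm(
  gripper=[0],
  linear=[
    [0, 0, 0.001],
  ],
  spin=[0],
)

```text
time_s: 22.4
tool_pos: [0.5587, 0.2068, 0.1452]
ee_rot: [0.0, -0.634, 0.773, -0.0]
ft_force: [-0.6, -1.0, 3.3]
gripper_width: -0.0001
```

Emit:
jog_arm(
  gripper=[0],
  linear=[
    [0, 0, 0.001],
  ],
  spin=[0],
)

```text
time_s: 22.5
tool_pos: [0.5587, 0.2068, 0.1442]
ee_rot: [-0.0, -0.634, 0.773, -0.0]
ft_force: [-0.0, -0.6, 2.9]
gripper_width: -0.0002
```

Emit:
jog_arm(
  gripper=[0],
  linear=[
    [0, 0, 0.001],
  ],
  spin=[0],
)

```text
time_s: 22.6
tool_pos: [0.5587, 0.2068, 0.1432]
ee_rot: [0.0, -0.634, 0.773, -0.0]
ft_force: [-0.2, 0.1, 3.0]
gripper_width: -0.0001
```

This one is sound too, past 26 mm. Pressing to home.

Emit:
jog_arm(
  gripper=[0, 0, 0, 0],
  linear=[
    [0, 0, 0.0012],
    [0, 0, 0.0012],
    [0, 0, 0.0012],
    [0, 0, 0.001],
  ],
  spin=[0, 0, 0, 0],
)

```text
time_s: 23.0
tool_pos: [0.5587, 0.2068, 0.1385]
ee_rot: [-0.0, -0.634, 0.773, -0.0]
ft_force: [0.3, -1.4, 3.6]
gripper_width: 0.0001
```

Emit:
jog_arm(
  gripper=[0],
  linear=[
    [0, 0, 0.001],
  ],
  spin=[0],
)

```text
time_s: 23.1
tool_pos: [0.5587, 0.2068, 0.1376]
ee_rot: [-0.0, -0.634, 0.773, -0.0]
ft_force: [0.0, -0.2, 5.1]
gripper_width: 0.0001
```

Emit:
jog_arm(
  gripper=[0],
  linear=[
    [0, 0, 0.0008],
  ],
  spin=[0],
)

```text
time_s: 23.2
tool_pos: [0.5589, 0.2069, 0.1371]
ee_rot: [0.0, -0.634, 0.773, -0.0]
ft_force: [-0.2, 0.7, 6.0]
gripper_width: -0.0001
```

Emit:
jog_arm(
  gripper=[0],
  linear=[
    [0, 0, 0.0009],
  ],
  spin=[0],
)

```text
time_s: 23.3
tool_pos: [0.5592, 0.2069, 0.1366]
ee_rot: [0.001, -0.634, 0.773, -0.0]
ft_force: [-0.5, -0.9, 6.9]
gripper_width: 0.0002
```

Emit:
jog_arm(
  gripper=[0, 0],
  linear=[
    [0, 0, 0],
    [0, 0, 0],
  ],
  spin=[0, 0],
)

```text
time_s: 23.5
tool_pos: [0.559, 0.2069, 0.1366]
ee_rot: [0.001, -0.634, 0.773, -0.0]
ft_force: [-0.4, 0.3, 5.2]
gripper_width: -0.0
```

Emit:
jog_arm(
  gripper=[0, 0, 0, 0, 0, 0],
  linear=[
    [0, 0, -0.008],
    [0, 0, -0.03],
    [0, 0, -0.04],
    [0, 0, -0.04],
    [0, 0, 0],
    [0, 0, 0],
  ],
  spin=[0, 0, 0, 0, 0, 0],
)

```text
time_s: 24.1
tool_pos: [0.5587, 0.2072, 0.2547]
ee_rot: [0.001, -0.634, 0.773, 0.0]
ft_force: [-0.8, -0.4, -0.5]
gripper_width: 0.0001
```

```bash
python3 - <<'E'
from h import *
s=sense(); print(s['time_s'],np.round(s['tool_pos'],4),np.round(s['ft_force'],2))
im,_=shot('side','m')
f=np.load('m_side.npz');P=f['P'];I=f['im']
for n,c in dict(mid=(.5345,.146),far=(.557,.206),pot=(.5205,-.163)).items():
    w=(I.min(-1)>110)&(P[...,2]>.1)&(P[...,2]<.17)&(np.hypot(P[...,0]-c[0],P[...,1]-c[1])<.02); print(n,w.sum(),np.median(P[w],0).round(4))
cv2.imwrite('pics/m.png',cv2.resize(im[100:310,130:410],(784,588),interpolation=cv2.INTER_CUBIC))
E
```

```text
24.1 [0.5587 0.2072 0.2547] [-0.79 -0.41 -0.54]
mid 54 [0.5334 0.1449 0.1165]
far 50 [0.5553 0.2063 0.1165]
pot 96 [ 0.5203 -0.1629  0.128 ]
```

View pics/m.png

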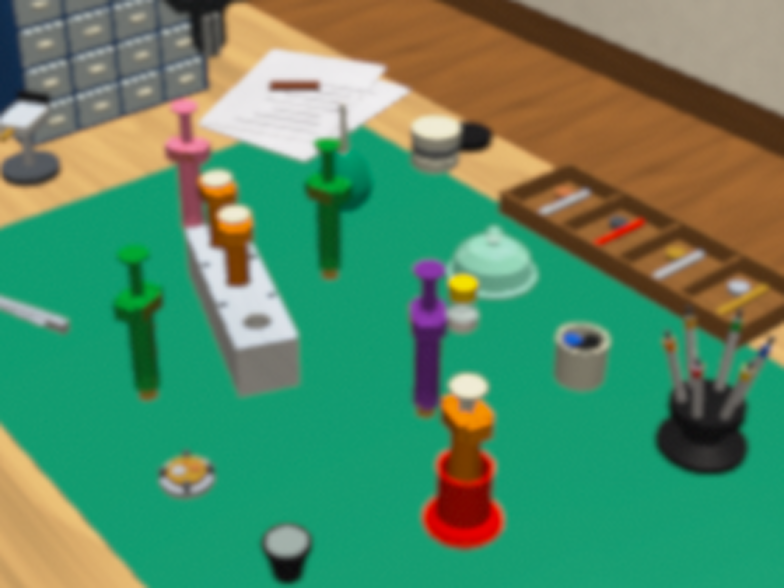

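Both sound syringes stand in the stand with their plungers home, discs at (216,180) and (235,215). The jammed one is upright in the red pot, disc at (467,387). The bystanders look undisturbed and the gripper is clear, so I'm handing in.

```bash
python3 -c "
from plant import *
print(sign_off())"
```

```text
the job is handed in; nothing more can be done
None
```

The job is done and handed in at about 24 s. The jammed syringe is in the red reject pot, and the two sound ones stand in their holes with plungers home.

- **Jammed syringe:** this was the one at the end of the stand nearest the red pot. Its resistance climbed from about 3 N to about 6.4 N at roughly 18.6 mm of travel, with a slope of about 4 N/mm, so I stopped there. I took it by the collar and lowered it until it touched the pot floor before letting go. One sensor reading on the first sign of the climb was ambiguous because of noise. I took one more 0.7 mm step to confirm it, and the highest reading on that disc was 6.8 N.
- **Sound syringes:** the middle and far ones slid steadily at about 3 to 4.5 N. Both met the end stop at the expected height, and I pressed about 1 mm past it, with no reading above 8 N.
- **Last checks:** both sound discs measured 116.5 mm high in the side camera, against 119 mm nominal. The 2.5 mm gap is slightly more than the stated 2 mm calibration error, and the end-stop force supports home. The rejected syringe's disc is at 128 mm, which matches a plunger still at about 19 mm of travel. It stands upright in the pot. In the last side picture nothing else looked disturbed, and the gripper was clear of everything.

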